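# Lock the keepsake chest with its hasp and pin

## Task

Lock the keepsake chest: first swing the steel hasp over so that it lies flat down over its staple. Then take the locking pin out of the wooden pen block, lay it down flat on the table and let go of it, take it again lengthwise, and push it through the staple's loop above the hasp, fully home until its wooden head meets the edge of the hasp. Leave the pin resting in the loop with the hasp down, and do not disturb the mug, the photo book or the glasses case.

Things in the scene. Friction and masses are not known exactly. Their poses are not given: they have to be found in the camera images.
- chest: Fixed light wooden keepsake chest, 200 mm (x) by 260 mm (y), 70 mm high, with a flat lid; its yaw varies. Origin at the middle of its underside. An upright steel staple stands on the closed lid, at the middle of the top; the hasp's hinge is on the fixed end rail, level with the lid, along the -y end.
- staple (a point): Middle of the staple's loop. The staple is an arch of 7 mm round bar, 43 mm high over the lid; opening 24 mm wide (y), 36 mm high, round at the top. This point is 15 mm above the lid top, midway between the legs: the pin's axis lies here when it rests on the closed hasp. x: the way through the loop, roughly away from the robot; y: along the closed hasp to its free end; z up.
- hasp (a joint): Hinge angle of the hasp, rad: 0 = lying flat over the staple (closed), about 1.57 = upright, up to 2.6 = leaning back away from the staple. The hinge is stiff (0.15 N m of friction): the hasp stays where it is left and must be pushed all the way down (about 1.2 N at its end; a firm press does no harm).
- hasp_hinge (a point): Middle of the hasp's hinge axis, 6 mm above the lid top, 88 mm from the staple towards the staple's -y. The hasp is a steel strap 44 mm wide, 4 mm thick, 150 mm long from this axis. Closed, its upper face is 8 mm above the lid. Frame turns with the hasp: x along the axis (as the staple's x), y along the strap to its free end, z out of the upper face, the one to push on to close it.
- hasp_end (a point): Middle of the strap's solid end, 131 mm from the hinge axis (solid from 114 to 150 mm, a small rolled lip at the very end; the 20 mm wide slot for the staple runs from 62 to 114 mm). Turns with the hasp, same axes as hasp_hinge. Closed, the strap's long edges lie 22 mm to either side of the staple's plane.
- pin_center (a point): Middle of the locking pin, 115 mm long, about 0.12 kg: round steel shaft 14 mm thick, 75 mm long, tapered foot, and a wooden paddle head 40 mm long, 42 mm wide (y), 20 mm thick (x). z runs from foot to head (up at the start). Lying flat on the head's broad face, the head's middle is 10 mm over the table and the foot's axis 7 mm.
- pin_head (a point): Middle of the pin's wooden paddle head, 95 mm from the foot (20 mm from the head's end and from its shoulder). Same axes as pin_center.
- pin_neck (a point): Point on the pin's axis 53 mm from the foot and 22 mm from the head's shoulder; it lies at the staple's middle when the head meets the hasp's edge. Same axes as pin_center.
- block: Fixed wooden pen block 80 x 80 mm, 50 mm high; origin at the middle of its underside. The pin stands loosely, head up, in the 17 mm round hole at its middle, which is 40 mm deep: the head then spans 85 to 125 mm above the table, and the pin must rise 40 mm to come out.
- mug: White mug, 80 mm diameter, 85 mm high, a bystander; origin at the middle of its underside. It and the block may have changed places.
- photo_book: Bystander: photo book lying flat, 204 x 214 x 21 mm; origin at the middle of its underside.
- glasses_case: Bystander: dark blue glasses case, 62 x 160 x 36 mm; origin at the middle of its underside.
Mind the look-alikes: they are no part of the job. There is more than one size of the part that bears pin_center; the job needs the smaller.

How it is judged:
By the outcome, as a careful person would: the job done as asked, in the order asked, and still so for the second after the job is handed in, with the robot touching nothing.
It also fails if it takes over 72 s, if anything falls off the work surface, if the arm or the gripper's body presses on something with over 40 N, if the wrist force passes 120 N, or if a joint passes its speed limit or range.

## Robot

A 6-joint arm with a two-finger parallel gripper is mounted at the origin on the work surface. World frame = base frame: x ahead of the robot, y to its left, z up, the work surface at z = 0. Lengths are in m, angles in rad, forces in N, time in s.
With the tool pointing down it reaches from about 0.3 to 0.775 m from the base axis. Payload 14.6 kg.
Tool frame: the origin (TCP) lies at the very end of the fingers, on their centre line; the grasp point (between the pads) lies 19 mm behind it; z points along the fingers, y is the line along which they close (so a half turn about z gives the same grasp; the last joint's range is limited). The gripper opens to 94 mm and grips with 3 to 60 N. Pads are 16 mm wide; open, the fingers measure 119 mm over their backs; the gripper's body (75 mm by 177 mm) begins 78 mm behind the grasp point.
Start: joints at [1.151, 0.3, 1.521, -0, 1.321, -0.067], TCP at [0.19, 0.516, 0.205] pointing down, gripper open.
Joint ranges: [-3.03, 3.03], [-0.79, 2.21], [0.23, 2.52], [-1.04, 4.18], [0, 3.07], [-2.55, 2.55]. Speed limits (rad/s): [2.22, 2.22, 2.57, 3.14, 3.14, 3.14].

## Interface

Orientations are given as a rotation vector (axis times angle).
In Python, from bench import robot gives the robot as it stands. The module is installed in compiled form; this text tells all that it offers.
- The arm moves only by the tool move_arm, never from a script. Its argument "rows" is a list of rows, each an object with "linear": the shift along the tool's x, y, z as a fraction of full scale, a list of three; "twist": the turn about the tool's z as a fraction of full scale. A call has 1 to 10 rows; each row is the pose to reach, as a shift and turn from the pose commanded when the call began, along the tool's axes at that moment; what a row does not reach only later rows make up. Full scale, the value 1, is 120 mm for a shift and 45 degrees for a turn. A row lasts 1/8 s, in which the tool goes at most 62.5 mm and 10.7 degrees, less where a joint would pass 70% of its speed; a pose out of reach is approached as far as the arm can. A call with a number of a shift or a turn outside -1 to 1 is refused whole. A call with a gripper value outside its range is refused whole. "gripper" is the opening, from 0 (shut) to 1 (fully open), set as the call begins (left out, the last holds). The fingers move at their own pace and stop on an object; "force" is the grip in N (left out, the last holds). Time passes only in rows, so rows that repeat a pose let the fingers close. It gives the time, the measured TCP pose, the force, the opening and the grip force at its end, in the units of the state.
- robot.sense(): the state, without advancing time (a new reading comes with each control period).
- robot.snapshot(name): name is "scene" or "top" or "wrist"; returns a dict with "color" (420x560x3 uint8, red, green, blue), "K" (3x3 intrinsics, pixels), "origin" and "attitude" of the camera in the world; the wrist camera has in their place "hand_eye" (4x4, takes a point from camera to tool coordinates, whose origin is the TCP and whose axes are the flange's). Camera axes: x right, y up, looking along -z (the intrinsics and any distortion apply to the point x, -y, -z); pixel columns grow to the right and rows downward; lengths in m; the calibration is good to about 2 mm. A picture is of the moment at which its call begins: read the wrist's pose just before it. There is no depth.
- robot.hand_in(): hands the job in; it is judged then, once.
The state is a dict: "time": time; "qpos": joint angles; "dq": joint speeds; "effort": joint torques, N m; "ee_pos": TCP position; "eef_rot": TCP orientation; "contact_force": force on the tool from outside, world axes, zero at the start; "torque": the same for the moment, N m; "grip_width": finger opening in m; "grasp_force": force on a finger pad.
Only numpy, scipy, OpenCV 4.12 (cv2) and the standard library are available. Lean on these libraries where they do the work, as an engineer would, in place of code of your own. Each camera call takes 0.05 s, during which the arm holds its last target. There are 200 camera calls.

## Working session

There is one attempt and no reset: what is moved stays moved. The work goes in short steps, Python scripts to look and compute and a tool call to move; the robot and the scene stay as the last step left them, time stands still between calls to the robot, and variables do not carry over. Pictures are saved under pics/ and viewed, at most 10 in all, crops included, and the job is handed in when it is done.

Besides the shell and the picture viewer there is one more tool, called after "Request:" by a JSON object that holds its "method" and its "body", one argument or row to a line. move_arm: Moves the arm, as the interface text tells. Shift numbers are shares of 120 mm and turn numbers shares of 45 degrees, none past 1 either way. Its arguments: {"type":"object","properties":{"rows":{"type":"array"},"gripper":{"type":"number"},"force":{"type":"number"}},"required":["rows"]}

```bash
mkdir -p pics; cat > h.py <<'E'
import numpy as np, cv2
from bench import robot
from scipy.spatial.transform import Rotation as R
def snap(n,f=None):
    s=robot.sense(); d=robot.snapshot(n)
    if f: cv2.imwrite('pics/'+f,cv2.cvtColor(d['color'],cv2.COLOR_RGB2BGR))
    return s,d
E
python3 - <<'E'
from h import *
for n in('scene','top'):
    s,d=snap(n,n+'0.png'); print(n,{k:np.round(v,4).tolist() for k,v in d.items() if k!='color'})
print(s)
E
```

```text
scene {'K': [[391.1993, 0.0, 273.6991], [0.0, 391.1993, 206.6477], [0.0, 0.0, 1.0]], 'origin': [1.0665, -0.4321, 0.8766], 'attitude': [0.7165, 0.278, 0.6535]}
top {'K': [[466.3572, 0.0, 282.0986], [0.0, 466.3572, 212.2603], [0.0, 0.0, 1.0]], 'origin': [0.4691, 0.1015, 1.2462], 'attitude': [0.0904, -0.0668, -1.5869]}
{'time': 0.05, 'qpos': array([ 1.15138482e+00,  3.00443024e-01,  1.52158129e+00, -1.88792430e-05,
        1.32071470e+00, -6.66286730e-02]), 'dq': array([ 6.34212466e-04,  4.26934151e-05,  5.27086858e-05,  5.24277608e-04,
       -6.74076695e-04, -4.88456395e-04]), 'effort': array([ 4.70395025e-04, -5.33211708e+01, -3.53699398e+01,  7.09977234e-02,
        2.36374332e-02, -9.93664526e-05]), 'ee_pos': array([0.18994402, 0.5158755 , 0.20490165]), 'eef_rot': array([-5.51228203e-01, -3.09259230e+00,  1.75455201e-03]), 'contact_force': array([0.07638814, 0.03180878, 0.59048102]), 'torque': array([ 0.05035484, -0.01795826,  0.04055894]), 'grasp_force': 0.0, 'grip_width': 0.0935814721629942}
```

View pics/scene0.png

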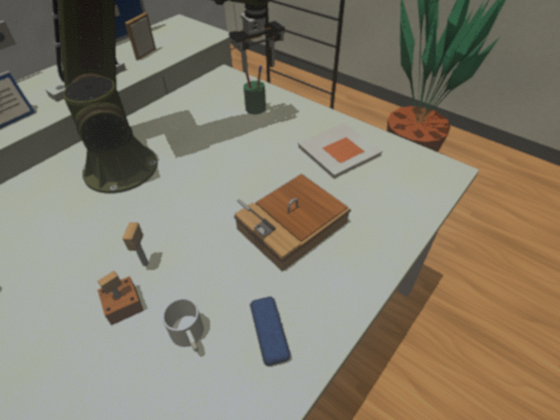

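View pics/top0.png

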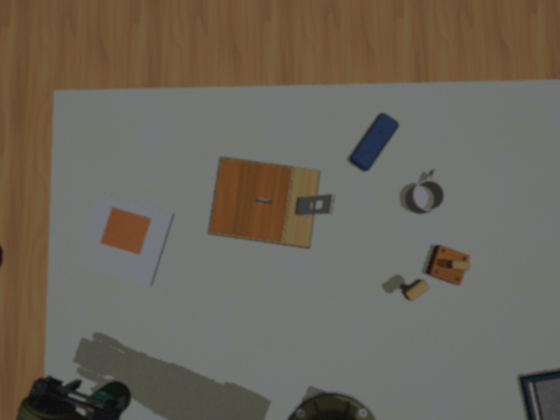

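The top view shows the chest at (265,202), with the staple at (263,200) and the hasp upright or leaning at (313,205). The mug is at (425,195), the case at (375,142) and the book at (130,235).

There are two candidates for the pin: the one in the block at top (458,265) / scene (110,283), and a free-standing one at top (415,290) / scene (133,240). By the description it should be the one in the block. I'll check this in a close crop.

```bash
cat >> h.py <<'E'
def cam(d,s=None):
    if 'origin' in d: return np.array(d['origin']),R.from_rotvec(d['attitude']).as_matrix()
    T=np.eye(4);T[:3,:3]=R.from_rotvec(s['eef_rot']).as_matrix();T[:3,3]=s['ee_pos']
    T=T@np.array(d['hand_eye']); return T[:3,3],T[:3,:3]
def unp(d,uv,z,s=None):
    o,A=cam(d,s);K=d['K'];u,v=uv
    r=A@np.array([(u-K[0,2])/K[0,0],-(v-K[1,2])/K[1,1],-1]);return o+r*(z-o[2])/r[2]
def proj(d,p,s=None):
    o,A=cam(d,s);c=A.T@(np.array(p)-o);K=d['K']
    return np.array([K[0,2]+K[0,0]*c[0]/-c[2],K[1,2]-K[1,1]*c[1]/-c[2]])
E
python3 - <<'E'
from h import *
_,t=snap('top');_,c=snap('scene')
for n,uv,z in [('staple',(263,200),.113),('chest a',(220,157),.07),('b',(320,169),.07),('c',(309,247),.07),('d',(208,234),.07),('headblock',(460,265),.125),('blk',(447,264),.05),('loose',(417,289),.12),('mug',(424,196),.085),('case',(375,142),.036)]: print(n,unp(t,uv,z).round(3))
for n,uv,z in [('staple',(293,200),.113),('headblock',(110,279),.125),('loose',(133,228),.12),('loosefoot',(146,263),0)]: print(n,unp(c,uv,z).round(3))
a=cv2.resize(c['color'][210:340,80:230],None,fx=2.6,fy=2.6,interpolation=2)
b=cv2.resize(t['color'][235:310,370:480],None,fx=3.5,fy=3.5,interpolation=2)
e=cv2.resize(t['color'][150:260,200:340],None,fx=2.7,fy=2.7,interpolation=2)
f=cv2.resize(c['color'][170:270,225:360],None,fx=2.8,fy=2.4,interpolation=2)
im=np.zeros((600,780,3),np.uint8)
for q,(y,x) in zip((a,b,e,f),((0,0),(0,392),(302,400),(345,0))):
    q=q[:600-y,:780-x]; im[y:y+q.shape[0],x:x+q.shape[1]]=q
cv2.imwrite('pics/c1.png',im[:,:,::-1])
E
```

```text
staple [0.614 0.164 0.113]
chest a [0.733 0.275 0.07 ]
b [0.696 0.019 0.07 ]
c [0.498 0.052 0.07 ]
d [0.535 0.307 0.07 ]
headblock [ 0.448 -0.303  0.125]
blk [ 0.45  -0.297  0.05 ]
loose [ 0.393 -0.2    0.12 ]
mug [ 0.62  -0.237  0.085]
case [ 0.772 -0.13   0.036]
staple [0.622 0.162 0.113]
headblock [ 0.459 -0.304  0.125]
loose [ 0.37  -0.177  0.12 ]
loosefoot [ 0.391 -0.19   0.   ]
```

View pics/c1.png

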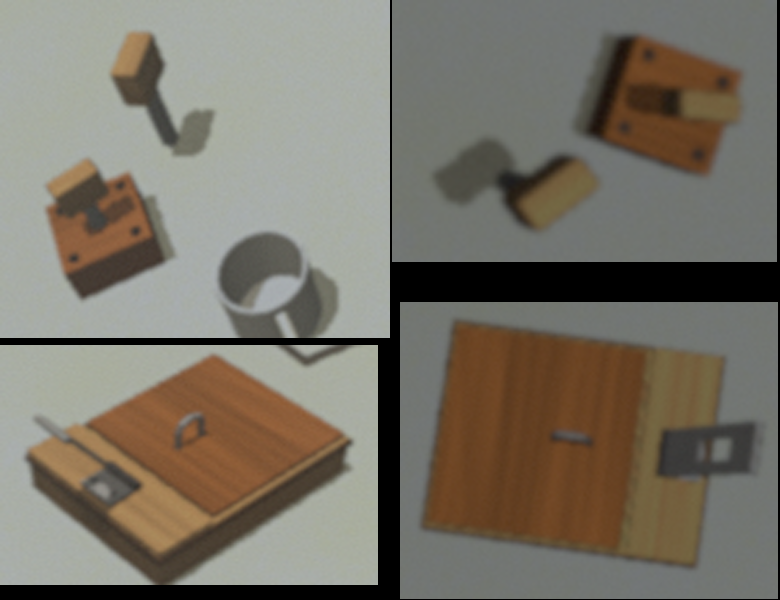

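The block pin, crop (75,180) / (710,105), is shorter. The free-standing one, crop (137,70) / (555,190), is larger and is the look-alike. The hasp leans back over the -y end, with its tip at top (331,201). Next I'll solve the hasp angle.

```bash
cat >> h.py <<'E'
YAW=np.radians(-8.7); CX=np.array([np.cos(YAW),np.sin(YAW),0]); CY=np.array([-np.sin(YAW),np.cos(YAW),0])
ST=np.array([.615,.163,.085]); HG=ST-.088*CY; HG[2]=.076
def go(p,deg_y=None):
    "fractions along tool axes to reach p, and twist to bring tool y to world angle deg_y (mod 180)"
    s=robot.sense();A=R.from_rotvec(s['eef_rot']).as_matrix();d=A.T@(np.array(p)-s['ee_pos'])/.12
    cur=np.degrees(np.arctan2(A[1,1],A[0,1])); t=0
    if deg_y is not None: t=-((deg_y-cur+90)%180-90)/45
    print('t',round(s['time'],2),'pos',s['ee_pos'].round(4),'yaw',round(cur,1),'frac',d.round(3),'twist',round(t,3),'F',s['contact_force'].round(1),'w',round(s['grip_width'],4),'gf',round(s['grasp_force'],1))
E
python3 - <<'E'
from h import *
_,t=snap('top');_,c=snap('scene')
for th in np.arange(1.6,2.61,.1):
    p=HG+.15*np.cos(th)*CY+np.array([0,0,.15*np.sin(th)]); print(round(th,2),p.round(3),proj(t,p).round(0),proj(c,p).round(0))
print(proj(t,ST+[0,0,.025]),proj(c,ST+[0,0,.025]),HG)
go(HG-.13*CY+[0,0,.224],81.3)
E
```

```text
1.6 [0.601 0.072 0.226] [302. 199.] [264. 184.]
1.7 [0.599 0.057 0.225] [309. 199.] [259. 188.]
1.8 [0.597 0.042 0.222] [315. 201.] [255. 191.]
1.9 [0.594 0.028 0.218] [322. 202.] [250. 196.]
2.0 [0.592 0.014 0.212] [328. 203.] [246. 200.]
2.1 [0.59  0.001 0.205] [333. 204.] [241. 205.]
2.2 [ 0.588 -0.011  0.197] [338. 205.] [237. 210.]
2.3 [ 0.587 -0.023  0.188] [343. 206.] [234. 215.]
2.4 [ 0.585 -0.033  0.177] [347. 207.] [231. 220.]
2.5 [ 0.584 -0.043  0.166] [351. 208.] [228. 225.]
2.6 [ 0.582 -0.051  0.153] [354. 209.] [226. 230.]
[263.40764336 199.64290193] [291.13500003 199.40660923] [0.60168905 0.07601254 0.076     ]
t 0.3 pos [0.19   0.5161 0.2053] yaw 69.8 frac [-4.703 -3.318 -0.788] twist -0.256 F [ 0.4 -0.1  0. ] w 0.0943 gf 0.0
```

Request:
{"method": "move_arm", "body": {
  "rows": [
    {"linear": [-0.5, -0.35, -0.5], "twist": -0.15},
    {"linear": [-0.8, -0.6, -0.8], "twist": -0.256},
    {"linear": [-1, -0.7, -0.8], "twist": -0.256},
    {"linear": [-1, -0.7, -0.8], "twist": -0.256}
  ],
  "gripper": 0,
  "force": 20
}}

```text
time: 0.8
ee_pos: [0.2752, 0.3944, 0.3031]
eef_rot: [0.243, 3.13, 0.004]
contact_force: [-0.2, 0.3, 0.3]
grip_width: 0.0572
grasp_force: 0.0
```

Request:
{"method": "move_arm", "body": {
  "rows": [
    {"linear": [-0.3, -0.3, 0], "twist": 0},
    {"linear": [-0.6, -0.6, 0], "twist": 0},
    {"linear": [-0.8, -0.83, 0], "twist": 0}
  ]
}}

```text
time: 1.18
ee_pos: [0.3539, 0.282, 0.3008]
eef_rot: [-0.238, -3.132, 0.001]
contact_force: [-0.6, 0.0, -0.2]
grip_width: 0.0277
grasp_force: 0.0
```

Request:
{"method": "move_arm", "body": {
  "rows": [
    {"linear": [-0.3, -0.3, 0], "twist": 0},
    {"linear": [-0.6, -0.6, 0], "twist": 0},
    {"linear": [-0.8, -0.83, 0], "twist": 0}
  ]
}}

```text
time: 1.55
ee_pos: [0.434, 0.169, 0.3007]
eef_rot: [-0.239, -3.132, 0.0]
contact_force: [0.3, -0.0, -0.6]
grip_width: 0.0009
grasp_force: 0.0
```

Request:
{"method": "move_arm", "body": {
  "rows": [
    {"linear": [-0.3, -0.3, 0], "twist": 0},
    {"linear": [-0.6, -0.6, 0], "twist": 0},
    {"linear": [-0.8, -0.83, 0], "twist": 0},
    {"linear": [-0.8, -0.83, 0], "twist": 0}
  ]
}}

```text
time: 2.05
ee_pos: [0.5138, 0.056, 0.3002]
eef_rot: [-0.241, -3.13, 0.0]
contact_force: [-0.6, 0.8, 0.3]
grip_width: 0.0006
grasp_force: 0.0
```

```bash
python3 -c "
from h import *
go(HG-.115*CY+[0,0,.084],81.3)"
```

```text
t 2.05 pos [0.5138 0.056  0.3002] yaw 81.2 frac [-0.702 -0.681  1.167] twist -0.003 F [-0.6  0.8  0.3] w 0.0006 gf 0.0
```

Request:
{"method": "move_arm", "body": {
  "rows": [
    {"linear": [-0.4, -0.4, 0], "twist": 0},
    {"linear": [-0.7, -0.68, 0.1], "twist": 0},
    {"linear": [-0.7, -0.68, 0.5], "twist": 0},
    {"linear": [-0.7, -0.68, 0.9], "twist": 0},
    {"linear": [-0.7, -0.68, 1], "twist": 0},
    {"linear": [-0.7, -0.68, 1], "twist": 0}
  ]
}}

```text
time: 2.8
ee_pos: [0.5841, -0.0356, 0.1821]
eef_rot: [0.237, 3.133, 0.0]
contact_force: [-0.5, 0.1, 0.6]
grip_width: 0.0004
grasp_force: 0.0
```

Request:
{"method": "move_arm", "body": {
  "rows": [
    {"linear": [0, 0.15, 0], "twist": 0},
    {"linear": [0, 0.3, 0], "twist": 0},
    {"linear": [0, 0.45, 0], "twist": 0},
    {"linear": [0, 0.6, 0], "twist": 0},
    {"linear": [0, 0.75, 0], "twist": 0},
    {"linear": [0, 0.86, 0], "twist": 0},
    {"linear": [0, 0.86, 0], "twist": 0}
  ]
}}

```text
time: 3.68
ee_pos: [0.5994, 0.0666, 0.1812]
eef_rot: [-0.236, -3.132, -0.0]
contact_force: [-0.0, -0.6, -0.6]
grip_width: 0.0005
grasp_force: 0.0
```

```bash
python3 -c "
from h import *
go(HG-.0125*CY+[0,0,.104],81.3)
snap('scene','s2.png')"
```

```text
t 3.67 pos [0.5994 0.0666 0.1812] yaw 81.4 frac [-0.007 -0.024  0.01 ] twist 0.002 F [-0.  -0.6 -0.6] w 0.0005 gf 0.0
```

View pics/s2.png

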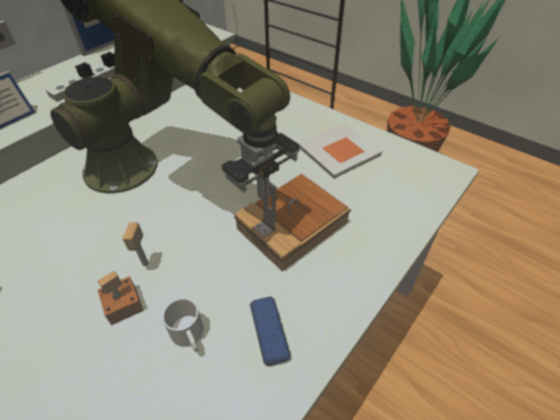

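The hasp now stands about upright at (268,215), with the fingers behind it. I'll carry on along the arc.

Request:
{"method": "move_arm", "body": {
  "rows": [
    {"linear": [0, 0.12, -0.02], "twist": 0},
    {"linear": [0, 0.24, -0.02], "twist": 0},
    {"linear": [0, 0.37, 0], "twist": 0},
    {"linear": [0, 0.49, 0.02], "twist": 0},
    {"linear": [0, 0.61, 0.07], "twist": 0},
    {"linear": [0, 0.73, 0.13], "twist": 0},
    {"linear": [0, 0.84, 0.22], "twist": 0},
    {"linear": [0, 0.94, 0.32], "twist": 0}
  ]
}}

```text
time: 4.72
ee_pos: [0.6165, 0.178, 0.1421]
eef_rot: [-0.238, -3.132, 0.0]
contact_force: [-0.4, -1.9, -0.4]
grip_width: 0.0003
grasp_force: 0.4
```

Request:
{"method": "move_arm", "body": {
  "rows": [
    {"linear": [0, 0.07, 0.08], "twist": 0},
    {"linear": [0, 0.13, 0.16], "twist": 0},
    {"linear": [0, 0.18, 0.26], "twist": 0},
    {"linear": [0, 0.22, 0.35], "twist": 0},
    {"linear": [0, 0.26, 0.45], "twist": 0},
    {"linear": [0, 0.28, 0.53], "twist": 0},
    {"linear": [0, 0.28, 0.56], "twist": 0},
    {"linear": [0, 0.28, 0.56], "twist": 0}
  ]
}}

```text
time: 5.72
ee_pos: [0.6218, 0.2106, 0.0778]
eef_rot: [0.238, 3.131, 0.001]
contact_force: [-8.8, -2.4, 18.7]
grip_width: 0.001
grasp_force: 9.3
```

```bash
python3 -c "
from h import *
go(HG+.131*CY+[0,0,.002],81.3)"
```

```text
t 5.72 pos [0.6218 0.2106 0.0778] yaw 81.3 frac [-0.004 -0.042 -0.001] twist 0.0 F [-8.8 -2.4 18.7] w 0.001 gf 9.3
```

Request:
{"method": "move_arm", "body": {
  "rows": [
    {"linear": [0, 0, -0.4], "twist": 0},
    {"linear": [0, 0, -0.8], "twist": 0},
    {"linear": [0.4, 0, -1], "twist": 0},
    {"linear": [0.5, -0.3, -1], "twist": 0},
    {"linear": [0.5, -0.3, -1], "twist": 0}
  ],
  "gripper": 1
}}

```text
time: 6.35
ee_pos: [0.5563, 0.1827, 0.1965]
eef_rot: [0.24, 3.131, 0.0]
contact_force: [0.3, 0.7, 0.7]
grip_width: 0.0468
grasp_force: 0.0
```

```bash
python3 -c "
from h import *
s,d=snap('wrist','w1.png'); print(np.round(d['hand_eye'],3).tolist(),d['K'].round(1).tolist(), proj(d,ST+[0,0,.028],s))
go([.449,-.303,.3],90)"
```

```text
[[-0.001, 0.962, 0.273, 0.079], [1.0, 0.001, -0.0, 0.0], [-0.0, 0.273, -0.962, -0.179], [0.0, 0.0, 0.0, 1.0]] [[367.9, 0.0, 278.3], [0.0, 367.9, 199.6], [0.0, 0.0, 1.0]] [264.8570839  279.19940472]
t 6.4 pos [0.5568 0.1834 0.1962] yaw 81.3 frac [ 0.271 -4.143 -0.867] twist -0.194 F [-0.3  0.   0.6] w 0.051 gf 0.0
```

View pics/w1.png

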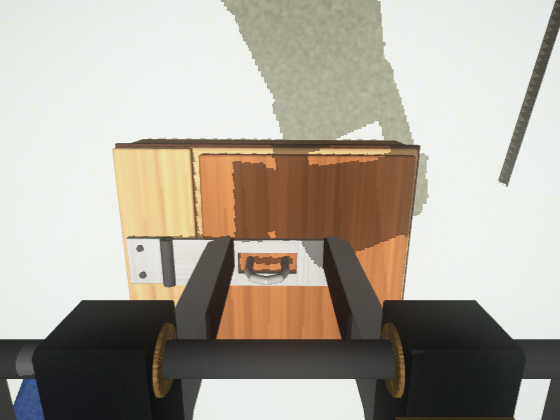

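The wrist view shows the hasp flat over the staple. The staple's arch top is at (268,281), its legs are at (249,260) and (287,260), and the chest edge is level with the tool axes. Next stop is the pin.

```bash
python3 -c "
from h import *
s,d=snap('wrist')
print(unp(d,(268,281),.1115,s),unp(d,(268,259),.08,s),ST)
for e in [(115,147),(418,147)]: print(unp(d,e,.07,s))
for x in (238,298): print(unp(d,(x,252),.078,s))
"
```

```text
[0.61812504 0.16582091 0.1115    ] [0.61370803 0.16570092 0.08      ] [0.615 0.163 0.085]
[0.49899974 0.05557159 0.07      ]
[0.53738641 0.30385953 0.07      ]
[0.6040086  0.14060619 0.078     ]
[0.61204769 0.19253664 0.078     ]
```

Request:
{"method": "move_arm", "body": {
  "rows": [
    {"linear": [0.05, -0.4, -0.4], "twist": -0.1},
    {"linear": [0.1, -0.8, -0.8], "twist": -0.194},
    {"linear": [0.1, -1, -0.87], "twist": -0.194}
  ]
}}

```text
time: 6.82
ee_pos: [0.5274, 0.0661, 0.3026]
eef_rot: [-0.003, 3.138, 0.0]
contact_force: [0.8, 0.2, -0.1]
grip_width: 0.0851
grasp_force: 0.0
```

Request:
{"method": "move_arm", "body": {
  "rows": [
    {"linear": [0.02, -0.5, 0], "twist": 0},
    {"linear": [0.04, -1, 0], "twist": 0}
  ]
}}

```text
time: 7.08
ee_pos: [0.5225, -0.0542, 0.3002]
eef_rot: [-0.003, 3.141, 0.0]
contact_force: [0.6, -0.5, -0.3]
grip_width: 0.0941
grasp_force: 0.0
```

Request:
{"method": "move_arm", "body": {
  "rows": [
    {"linear": [0.02, -0.5, 0], "twist": 0},
    {"linear": [0.04, -1, 0], "twist": 0},
    {"linear": [0.04, -1, 0], "twist": 0},
    {"linear": [0.04, -1, 0], "twist": 0}
  ]
}}

```text
time: 7.58
ee_pos: [0.5179, -0.1726, 0.2998]
eef_rot: [0.001, -3.141, -0.001]
contact_force: [0.3, 0.3, 0.2]
grip_width: 0.0941
grasp_force: 0.0
```

```bash
python3 -c "
from h import *
s,d=snap('wrist','w2.png'); print(proj(d,[.449,-.303,.125],s),proj(d,[.449,-.303,.05],s))
go([.449,-.303,.097],90)"
```

```text
[138.3291761  106.58913039] [162.58788872 104.63403075]
t 7.62 pos [ 0.5179 -0.172   0.3   ] yaw 90.1 frac [ 0.576 -1.091  1.692] twist 0.002 F [0.4 0.1 0. ] w 0.0937 gf 0.0
```

View pics/w2.png

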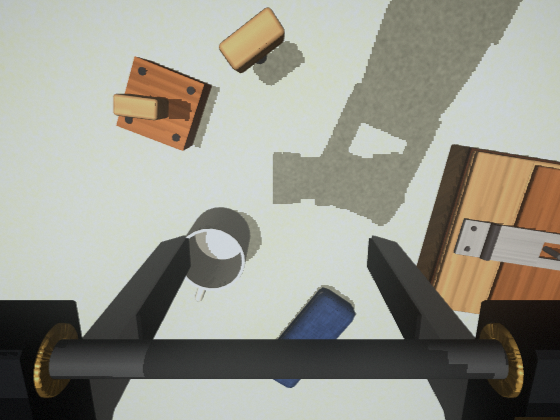

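The pin head top is at (139,106) and the block centre at (162,104), which matches the estimate to within a pixel. The head's width axis is yawed about 86.6°. I'll descend and grip.

Request:
{"method": "move_arm", "body": {
  "rows": [
    {"linear": [0.29, -0.5, 0.1], "twist": 0.078},
    {"linear": [0.58, -1, 0.4], "twist": 0.078},
    {"linear": [0.58, -1, 0.7], "twist": 0.078},
    {"linear": [0.58, -1, 0.7], "twist": 0.078},
    {"linear": [0.58, -1, 0.7], "twist": 0.078}
  ]
}}

```text
time: 8.25
ee_pos: [0.4492, -0.2921, 0.2181]
eef_rot: [0.093, 3.138, -0.002]
contact_force: [-0.1, 0.3, 0.4]
grip_width: 0.094
grasp_force: 0.0
```

```bash
python3 -c "
from h import *
go([.449,-.303,.097],86.6)"
```

```text
t 8.25 pos [ 0.4492 -0.2921  0.2181] yaw 86.6 frac [-0.002 -0.09   1.009] twist 0.0 F [-0.1  0.3  0.4] w 0.094 gf 0.0
```

Request:
{"method": "move_arm", "body": {
  "rows": [
    {"linear": [0, -0.09, 0.1], "twist": 0},
    {"linear": [0, -0.09, 0.5], "twist": 0},
    {"linear": [0, -0.09, 0.9], "twist": 0},
    {"linear": [0, -0.09, 1], "twist": 0},
    {"linear": [0, -0.09, 1], "twist": 0}
  ]
}}

```text
time: 8.88
ee_pos: [0.4477, -0.3041, 0.097]
eef_rot: [0.095, 3.14, -0.001]
contact_force: [0.0, -0.2, 0.5]
grip_width: 0.0941
grasp_force: 0.0
```

Request:
{"method": "move_arm", "body": {
  "rows": [
    {"linear": [0, 0, 0], "twist": 0},
    {"linear": [0, 0, 0], "twist": 0},
    {"linear": [0, 0, 0], "twist": 0},
    {"linear": [0, 0, 0], "twist": 0},
    {"linear": [0, 0, 0], "twist": 0},
    {"linear": [0, 0, 0], "twist": 0},
    {"linear": [0, 0, 0], "twist": 0}
  ],
  "gripper": 0.3,
  "force": 12
}}

```text
time: 9.75
ee_pos: [0.4472, -0.3038, 0.0963]
eef_rot: [-0.095, -3.14, -0.0]
contact_force: [-0.5, 0.7, 0.8]
grip_width: 0.0429
grasp_force: 11.8
```

Request:
{"method": "move_arm", "body": {
  "rows": [
    {"linear": [0, 0, -0.2], "twist": 0},
    {"linear": [0, 0, -0.45], "twist": 0},
    {"linear": [0, 0, -0.8], "twist": 0},
    {"linear": [0, 0, -1], "twist": 0},
    {"linear": [0, 0, -1], "twist": 0}
  ]
}}

```text
time: 10.38
ee_pos: [0.4476, -0.3042, 0.2174]
eef_rot: [0.095, 3.138, -0.003]
contact_force: [-1.3, 1.3, -2.7]
grip_width: 0.0429
grasp_force: 11.8
```

```bash
python3 -c "
from h import *
go([.47,-.045,.2],81.3)
snap('scene','s3.png')"
```

```text
t 10.38 pos [ 0.4476 -0.3042  0.2174] yaw 86.5 frac [-0.055  2.167  0.142] twist 0.116 F [-1.3  1.3 -2.7] w 0.0429 gf 11.8
```

View pics/s3.png

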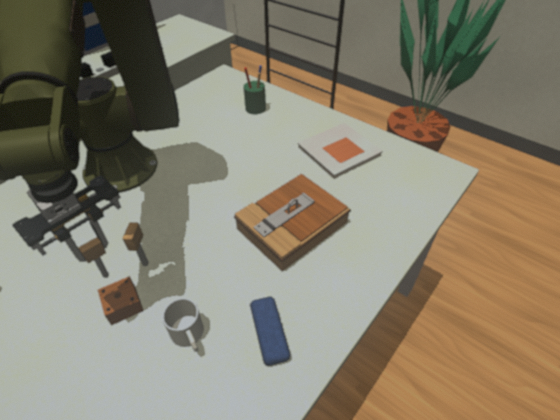

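The pin is out of the block and held at (92,250), and the hasp is closed. I'll carry the pin to the free table at about (0.49,-0.045).

Request:
{"method": "move_arm", "body": {
  "rows": [
    {"linear": [-0.2, 0.3, -0.2], "twist": 0},
    {"linear": [-0.3, 0.7, -0.2], "twist": 0.06},
    {"linear": [-0.3, 1, -0.2], "twist": 0.116},
    {"linear": [-0.3, 1, -0.2], "twist": 0.116}
  ]
}}

```text
time: 10.92
ee_pos: [0.4903, -0.1842, 0.2386]
eef_rot: [-0.234, -3.131, -0.002]
contact_force: [-0.4, 0.3, -1.8]
grip_width: 0.0428
grasp_force: 11.8
```

Request:
{"method": "move_arm", "body": {
  "rows": [
    {"linear": [0, 0.4, 0.1], "twist": 0},
    {"linear": [0, 0.8, 0.2], "twist": 0},
    {"linear": [0, 1, 0.2], "twist": 0},
    {"linear": [0, 1, 0.2], "twist": 0},
    {"linear": [0, 1, 0.2], "twist": 0}
  ]
}}

```text
time: 11.55
ee_pos: [0.5084, -0.0687, 0.2156]
eef_rot: [-0.239, -3.132, 0.0]
contact_force: [0.3, 0.4, -1.2]
grip_width: 0.0428
grasp_force: 11.8
```

```bash
python3 -c "
from h import *
go([.49,-.045,.097],81.3)"
```

```text
t 11.55 pos [ 0.5084 -0.0687  0.2156] yaw 81.3 frac [0.18  0.172 0.989] twist -0.001 F [ 0.3  0.4 -1.2] w 0.0428 gf 11.8
```

Request:
{"method": "move_arm", "body": {
  "rows": [
    {"linear": [0, 0.17, 0.3], "twist": 0},
    {"linear": [0, 0.17, 0.6], "twist": 0},
    {"linear": [0, 0.17, 0.9], "twist": 0},
    {"linear": [0, 0.17, 1], "twist": 0},
    {"linear": [0, 0.17, 1], "twist": 0}
  ]
}}

```text
time: 12.18
ee_pos: [0.5116, -0.0482, 0.0963]
eef_rot: [-0.239, -3.132, 0.0]
contact_force: [0.4, 0.1, -2.4]
grip_width: 0.0427
grasp_force: 11.8
```

Request:
{"method": "move_arm", "body": {
  "rows": [
    {"linear": [0, 0, 0.04], "twist": 0},
    {"linear": [0, 0, 0.08], "twist": 0},
    {"linear": [0, 0, 0.1], "twist": 0},
    {"linear": [0, 0, 0.1], "twist": 0}
  ],
  "force": 5
}}

```text
time: 12.68
ee_pos: [0.5122, -0.0477, 0.0849]
eef_rot: [0.238, 3.131, -0.001]
contact_force: [-0.1, -1.4, 3.6]
grip_width: 0.0423
grasp_force: 5.0
```

```bash
python3 -c "
from h import *
go([.49,-.045,.0863],81.3)"
```

```text
t 12.68 pos [ 0.5122 -0.0477  0.0849] yaw 81.3 frac [ 0.186 -0.006 -0.012] twist 0.0 F [-0.1 -1.4  3.6] w 0.0423 gf 5.0
```

Request:
{"method": "move_arm", "body": {
  "rows": [
    {"linear": [0.1, 0, 0.01], "twist": 0},
    {"linear": [0.21, 0, 0.03], "twist": 0},
    {"linear": [0.31, 0, 0.06], "twist": 0},
    {"linear": [0.41, 0, 0.11], "twist": 0},
    {"linear": [0.5, 0, 0.17], "twist": 0},
    {"linear": [0.58, 0, 0.24], "twist": 0},
    {"linear": [0.65, 0, 0.32], "twist": 0},
    {"linear": [0.71, 0, 0.41], "twist": 0},
    {"linear": [0.71, 0, 0.41], "twist": 0}
  ]
}}

```text
time: 13.8
ee_pos: [0.4266, -0.0344, 0.0341]
eef_rot: [-0.238, -3.131, -0.0]
contact_force: [0.3, 0.4, -1.0]
grip_width: 0.0421
grasp_force: 5.0
```

```bash
python3 -c "
from h import *
go([.49,-.045,.003],81.3)
s,d=snap('scene'); u,v=proj(d,s['ee_pos']).astype(int)
s,w=snap('wrist')
a=cv2.resize(d['color'][v-60:v+60,u-75:u+75],None,fx=2.6,fy=2.6,interpolation=2)
b=cv2.resize(w['color'],None,fx=.7,fy=.7)
im=np.zeros((320,790,3),np.uint8); im[:312,:390]=a; im[:294,395:787]=b
cv2.imwrite('pics/c4.png',im[:,:,::-1])"
```

```text
t 13.8 pos [ 0.4266 -0.0344  0.0341] yaw 81.3 frac [-0.536 -0.007  0.259] twist 0.0 F [ 0.3  0.4 -1. ] w 0.0421 gf 5.0
```

View pics/c4.png

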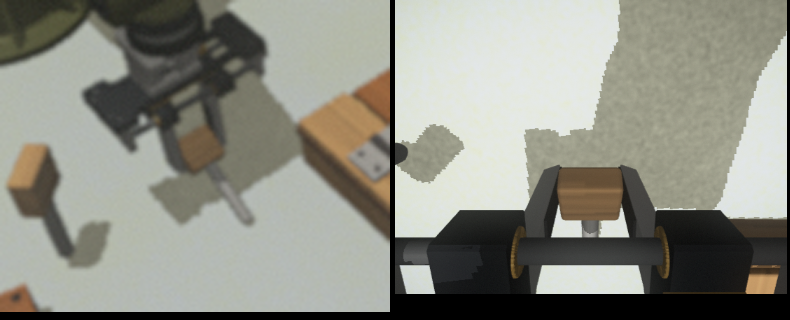

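The pin is tilting as planned: its head is in the fingers and its foot points toward +x. I'll finish laying it down and let go.

Request:
{"method": "move_arm", "body": {
  "rows": [
    {"linear": [0.04, 0, 0.07], "twist": 0},
    {"linear": [0.06, 0, 0.13], "twist": 0},
    {"linear": [0.08, 0, 0.19], "twist": 0},
    {"linear": [0.09, 0, 0.24], "twist": 0},
    {"linear": [0.09, 0, 0.24], "twist": 0}
  ]
}}

```text
time: 14.52
ee_pos: [0.4165, -0.0329, 0.0058]
eef_rot: [-0.238, -3.132, -0.0]
contact_force: [0.0, 0.0, -1.2]
grip_width: 0.042
grasp_force: 5.0
```

Request:
{"method": "move_arm", "body": {
  "rows": [
    {"linear": [0, 0, 0], "twist": 0},
    {"linear": [0, 0, 0], "twist": 0},
    {"linear": [0, 0, 0], "twist": 0},
    {"linear": [0, 0, 0], "twist": 0}
  ],
  "gripper": 0.75
}}

```text
time: 15.02
ee_pos: [0.4168, -0.033, 0.0063]
eef_rot: [0.238, 3.132, -0.0]
contact_force: [-0.0, 0.1, -0.4]
grip_width: 0.0702
grasp_force: 0.0
```

Request:
{"method": "move_arm", "body": {
  "rows": [
    {"linear": [0, 0, -0.3], "twist": 0},
    {"linear": [0, 0, -0.7], "twist": 0},
    {"linear": [0, 0, -1], "twist": 0},
    {"linear": [0.1, 0, -1], "twist": 0},
    {"linear": [0.1, 0, -1], "twist": 0}
  ]
}}

```text
time: 15.65
ee_pos: [0.4039, -0.031, 0.1255]
eef_rot: [-0.238, -3.131, -0.0]
contact_force: [-0.4, 0.3, -0.0]
grip_width: 0.0703
grasp_force: 0.0
```

```bash
python3 -c "
from h import *
go([.42,-.04,.003],81.3)
s,w=snap('wrist','w5.png')"
```

```text
t 15.65 pos [ 0.4039 -0.031   0.1255] yaw 81.3 frac [-0.145 -0.054  1.02 ] twist 0.0 F [-0.4  0.3 -0. ] w 0.0703 gf 0.0
```

View pics/w5.png

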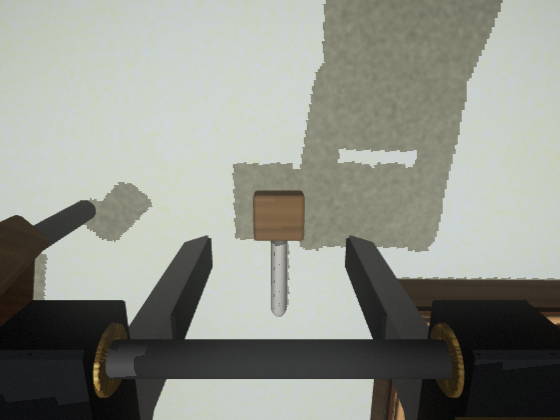

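The pin is flat and free: head corners (253,191) to (304,240), foot tip (279,316), axis along tool x. Next I compute the regrasp.

```bash
python3 -c "
from h import *
s,w=snap('wrist')
h=unp(w,(278.5,215.5),.02,s); f=unp(w,(279,316),.007,s); e=unp(w,(278.5,190.5),.02,s);sh=unp(w,(278.5,240.5),.02,s)
ax=f-h; print(h,f,np.linalg.norm((f-e)[:2]),np.linalg.norm((e-sh)[:2]),'axis deg',np.degrees(np.arctan2(ax[1],ax[0])))
go([h[0],h[1],.004],81.3)"
```

```text
[ 0.41902446 -0.03301555  0.02      ] [ 0.5197895  -0.04799309  0.007     ] 0.12286596152821233 0.042819841870057294 axis deg -8.454442637220223
t 15.75 pos [ 0.4044 -0.0311  0.1253] yaw 81.3 frac [-0.125  0.002  1.011] twist 0.0 F [-0.  -0.4 -0.3] w 0.0705 gf 0.0
```

Request:
{"method": "move_arm", "body": {
  "rows": [
    {"linear": [-0.14, 0, 0.2], "twist": 0},
    {"linear": [-0.14, 0, 0.6], "twist": 0},
    {"linear": [-0.14, 0, 0.95], "twist": 0},
    {"linear": [-0.14, 0, 1], "twist": 0},
    {"linear": [-0.14, 0, 1], "twist": 0}
  ]
}}

```text
time: 16.38
ee_pos: [0.4217, -0.0337, 0.0066]
eef_rot: [-0.238, -3.132, -0.0]
contact_force: [1.1, -0.1, 1.2]
grip_width: 0.0707
grasp_force: 0.0
```

Request:
{"method": "move_arm", "body": {
  "rows": [
    {"linear": [0, 0, 0], "twist": 0},
    {"linear": [0, 0, 0], "twist": 0},
    {"linear": [0, 0, 0], "twist": 0},
    {"linear": [0, 0, 0], "twist": 0},
    {"linear": [0, 0, 0], "twist": 0},
    {"linear": [0, 0, 0], "twist": 0}
  ],
  "gripper": 0.3,
  "force": 30
}}

```text
time: 17.12
ee_pos: [0.4218, -0.0337, 0.0068]
eef_rot: [0.238, 3.132, -0.0]
contact_force: [-2.0, 0.2, 7.4]
grip_width: 0.0418
grasp_force: 30.0
```

Request:
{"method": "move_arm", "body": {
  "rows": [
    {"linear": [0, 0, -0.2], "twist": 0},
    {"linear": [0, 0, -0.6], "twist": 0},
    {"linear": [0, 0, -1], "twist": 0},
    {"linear": [0, 0, -1], "twist": 0},
    {"linear": [0, 0, -1], "twist": 0}
  ]
}}

```text
time: 17.75
ee_pos: [0.421, -0.0336, 0.1254]
eef_rot: [-0.238, -3.131, -0.0]
contact_force: [0.2, 0.8, -2.2]
grip_width: 0.0415
grasp_force: 30.0
```

```bash
python3 -c "
from h import *
ST=np.array([.615,.165,.085])
p=ST-.13*CX; p[2]=.16
go(p,81.3)
p[2]=.08;go(p,81.3)
s,w=snap('wrist','w6.png')
s,c=snap('scene');u,v=proj(c,s['ee_pos']).astype(int)
a=cv2.resize(c['color'][v-60:v+60,u-75:u+75],None,fx=2.6,fy=2.6,interpolation=2)
b=cv2.resize(w['color'],None,fx=.7,fy=.7)
im=np.zeros((320,790,3),np.uint8); im[:312,:390]=a; im[:294,395:787]=b
cv2.imwrite('pics/c6.png',im[:,:,::-1])"
```

```text
t 17.75 pos [ 0.421  -0.0336  0.1254] yaw 81.3 frac [-0.265  1.881 -0.289] twist 0.0 F [ 0.2  0.8 -2.2] w 0.0415 gf 30.0
t 17.75 pos [ 0.421  -0.0336  0.1254] yaw 81.3 frac [-0.265  1.881  0.378] twist 0.0 F [ 0.2  0.8 -2.2] w 0.0415 gf 30.0
```

View pics/c6.png

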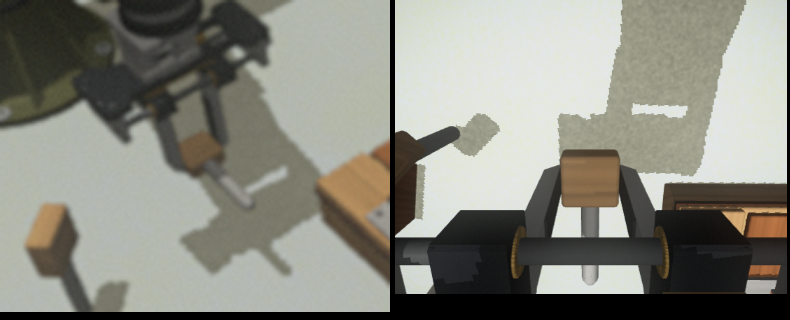

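The pin is held lengthwise and level, or nearly so: the head is at crop (590,178) and the foot tip at (590,283). I'll check it for droop.

```bash
python3 -c "
from h import *
s,w=snap('wrist')
A=R.from_rotvec(s['eef_rot']).as_matrix();P=lambda q:proj(w,s['ee_pos']+A@np.array(q),s).round(1)
for dg in(-5,0,1.8,5,10): 
  a=np.radians(dg);print(dg,P([-.095*np.cos(a),0,-.0035+.095*np.sin(a)]),P([.02,0,-.0135]),P([-.02,0,-.0135]))
g=w['color'][:,272:286].mean(axis=(1,2)); print(g[205:220].round(),g[285:302].round(),g[395:412].round())"
```

```text
-5 [278.2 413.9] [278.1 223.9] [278.1 298.4]
0 [278.2 402.6] [278.1 223.9] [278.1 298.4]
1.8 [278.2 398.5] [278.1 223.9] [278.1 298.4]
5 [278.2 391.2] [278.1 223.9] [278.1 298.4]
10 [278.2 379.7] [278.1 223.9] [278.1 298.4]
[149. 150. 152. 154. 155. 154. 155. 153. 107.  66.  62.  61.  61.  61.
  61.] [105. 106. 107. 106. 106. 106. 106. 105. 105.  99.  92. 106. 115. 116.
 116. 116. 116.] [182. 182. 182. 182. 182. 182. 182. 182. 182. 183. 185. 188. 207. 224.
 225. 224. 223.]
```

Request:
{"method": "move_arm", "body": {
  "rows": [
    {"linear": [0, 0.3, -0.29], "twist": 0},
    {"linear": [-0.15, 0.7, -0.29], "twist": 0},
    {"linear": [-0.26, 1, -0.29], "twist": 0}
  ]
}}

```text
time: 18.27
ee_pos: [0.4709, 0.0818, 0.1604]
eef_rot: [-0.238, -3.132, 0.0]
contact_force: [-0.3, -0.6, -1.7]
grip_width: 0.0418
grasp_force: 30.0
```

Request:
{"method": "move_arm", "body": {
  "rows": [
    {"linear": [0, 0.4, 0], "twist": 0},
    {"linear": [0, 0.8, 0], "twist": 0},
    {"linear": [0, 0.88, 0.3], "twist": 0},
    {"linear": [0, 0.88, 0.3], "twist": 0},
    {"linear": [0, 0.88, 0.3], "twist": 0}
  ]
}}

```text
time: 18.9
ee_pos: [0.4866, 0.1841, 0.1255]
eef_rot: [-0.239, -3.132, 0.0]
contact_force: [0.8, -0.0, -2.0]
grip_width: 0.0413
grasp_force: 30.0
```

```bash
python3 -c "
from h import *
ST=np.array([.615,.165,.085])
p=ST-.13*CX; p[2]=.0837
go(p,81.3)
s,w=snap('wrist','w7.png')
s,c=snap('scene');u,v=proj(c,ST).astype(int)
a=cv2.resize(c['color'][v-50:v+50,u-70:u+70],None,fx=2.8,fy=2.8,interpolation=2)
b=w['color'][180:420,80:470]
im=np.zeros((290,790,3),np.uint8); im[:280,:392]=a; im[:240,395:785]=b
cv2.imwrite('pics/c7.png',im[:,:,::-1])"
```

```text
t 18.9 pos [0.4866 0.1841 0.1255] yaw 81.3 frac [0.001 0.005 0.349] twist -0.001 F [ 0.8 -0.  -2. ] w 0.0413 gf 30.0
```

View pics/c7.png

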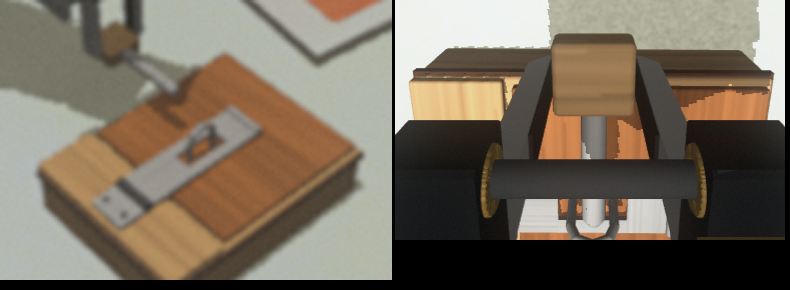

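The wrist crop shows the pin axis at column 593 and the arch's middle at about 591.5, so the offset is about 1 mm. I have now viewed 11 pictures, one over the limit of 10, so I'll work by numbers only from here.

Request:
{"method": "move_arm", "body": {
  "rows": [
    {"linear": [0, -0.01, 0.15], "twist": 0},
    {"linear": [0, -0.01, 0.35], "twist": 0},
    {"linear": [0, -0.01, 0.35], "twist": 0},
    {"linear": [0, -0.01, 0.35], "twist": 0}
  ]
}}

```text
time: 19.5
ee_pos: [0.4869, 0.1833, 0.0844]
eef_rot: [0.239, 3.131, 0.001]
contact_force: [0.3, -1.5, -1.5]
grip_width: 0.0413
grasp_force: 30.0
```

Request:
{"method": "move_arm", "body": {
  "rows": [
    {"linear": [-0.06, 0, 0], "twist": 0},
    {"linear": [-0.12, 0, 0], "twist": 0},
    {"linear": [-0.18, 0, 0], "twist": 0},
    {"linear": [-0.24, 0, 0], "twist": 0},
    {"linear": [-0.3, 0, 0], "twist": 0},
    {"linear": [-0.36, 0, 0], "twist": 0},
    {"linear": [-0.4, 0, 0], "twist": 0},
    {"linear": [-0.4, 0, 0], "twist": 0}
  ]
}}

```text
time: 20.5
ee_pos: [0.5339, 0.1761, 0.083]
eef_rot: [-0.238, -3.132, 0.0]
contact_force: [0.1, -0.7, -2.2]
grip_width: 0.0419
grasp_force: 30.0
```

Request:
{"method": "move_arm", "body": {
  "rows": [
    {"linear": [-0.07, 0, 0], "twist": 0},
    {"linear": [-0.14, 0, 0.005], "twist": 0},
    {"linear": [-0.2, 0, 0.01], "twist": 0},
    {"linear": [-0.25, 0, 0.01], "twist": 0},
    {"linear": [-0.25, 0, 0.01], "twist": 0}
  ]
}}

```text
time: 21.12
ee_pos: [0.5637, 0.1715, 0.0818]
eef_rot: [0.239, 3.132, 0.0]
contact_force: [1.0, -0.8, -0.2]
grip_width: 0.0416
grasp_force: 30.0
```

```bash
python3 -c "
from h import *
ST=np.array([.615,.165,.085])
p=ST-.042*CX; p[2]=.0815
go(p,81.3)"
```

```text
t 21.12 pos [0.5637 0.1715 0.0818] yaw 81.3 frac [-0.081  0.011  0.002] twist -0.0 F [ 1.  -0.8 -0.2] w 0.0416 gf 30.0
```

Request:
{"method": "move_arm", "body": {
  "rows": [
    {"linear": [-0.03, 0, 0], "twist": 0},
    {"linear": [-0.06, 0, 0], "twist": 0},
    {"linear": [-0.08, 0, 0], "twist": 0},
    {"linear": [-0.1, 0, 0], "twist": 0},
    {"linear": [-0.1, 0, 0], "twist": 0}
  ]
}}

```text
time: 21.75
ee_pos: [0.5754, 0.1698, 0.0818]
eef_rot: [0.238, 3.132, 0.0]
contact_force: [-0.4, 0.9, -0.4]
grip_width: 0.0412
grasp_force: 30.0
```

Request:
{"method": "move_arm", "body": {
  "rows": [
    {"linear": [-0.02, 0, 0], "twist": 0},
    {"linear": [-0.03, 0, 0], "twist": 0},
    {"linear": [-0.04, 0, 0], "twist": 0},
    {"linear": [-0.04, 0, 0], "twist": 0}
  ]
}}

```text
time: 22.25
ee_pos: [0.5769, 0.1697, 0.0816]
eef_rot: [-0.237, -3.125, 0.001]
contact_force: [-25.1, 1.8, 12.7]
grip_width: 0.0415
grasp_force: 30.0
```

The head has met the hasp's edge: 25 N of push and the arm stopped. I'll relax the push and then let go.

Request:
{"method": "move_arm", "body": {
  "rows": [
    {"linear": [0.02, 0, 0], "twist": 0},
    {"linear": [0.025, 0, 0], "twist": 0},
    {"linear": [0.025, 0, 0], "twist": 0}
  ],
  "force": 10
}}

```text
time: 22.62
ee_pos: [0.5771, 0.1695, 0.0818]
eef_rot: [0.238, 3.132, 0.0]
contact_force: [-1.5, 0.8, -1.2]
grip_width: 0.0416
grasp_force: 10.0
```

Request:
{"method": "move_arm", "body": {
  "rows": [
    {"linear": [0, 0, 0], "twist": 0},
    {"linear": [0, 0, 0], "twist": 0},
    {"linear": [0, 0, 0], "twist": 0},
    {"linear": [0, 0, 0], "twist": 0},
    {"linear": [0, 0, -0.1], "twist": 0}
  ],
  "gripper": 0.8
}}

```text
time: 23.25
ee_pos: [0.5766, 0.1694, 0.0936]
eef_rot: [-0.238, -3.131, 0.001]
contact_force: [-0.1, -0.3, 0.3]
grip_width: 0.0751
grasp_force: 0.0
```

Request:
{"method": "move_arm", "body": {
  "rows": [
    {"linear": [0, 0, -0.2], "twist": 0},
    {"linear": [0, 0, -0.6], "twist": 0},
    {"linear": [0.3, 0, -1], "twist": 0},
    {"linear": [0.3, 0, -1], "twist": 0},
    {"linear": [0.3, 0, -1], "twist": 0}
  ]
}}

```text
time: 23.88
ee_pos: [0.5414, 0.1749, 0.2139]
eef_rot: [0.238, 3.132, -0.0]
contact_force: [0.4, -0.5, -0.2]
grip_width: 0.0752
grasp_force: 0.0
```

```bash
python3 - <<'E'
from h import *
ST=np.array([.6165,.165,.085])
s,w=snap('wrist','w8.png')
print(s['time'],s['ee_pos'],s['contact_force'])
for n,x,z in [('headback',-.062,.095),('headbackmid',-.062,.085),('shoulder',-.022,.095),('haspedge',-.022,.078),('tip',.053,.085)]: print(n,proj(w,ST+x*CX+[0,0,z-.085],s).round(1))
g=w['color'].astype(int); c=int(proj(w,ST-.04*CX,s)[0])
for v in range(150,420,4): print(v,g[v,c-4:c+5].mean(0).round().astype(int), g[v,c-30].tolist())
E
```

```text
23.875 [0.54137666 0.17491302 0.21389465] [ 0.43932306 -0.49748248 -0.2234524 ]
headback [280.  208.9]
headbackmid [280.  205.5]
shoulder [280.  252.4]
haspedge [279.9 244.8]
tip [279.9 320.2]
150 [167 165 152] [135, 131, 115]
154 [77 64 50] [78, 66, 53]
158 [84 58 45] [73, 55, 43]
162 [134 106  75] [138, 109, 78]
166 [76 57 43] [79, 60, 46]
170 [115  76  51] [123, 82, 56]
174 [114  75  48] [120, 79, 52]
178 [115  74  47] [122, 80, 51]
182 [114  73  47] [122, 80, 51]
186 [112  72  45] [122, 79, 49]
190 [113  73  45] [121, 79, 50]
194 [113  73  45] [119, 76, 48]
198 [114  73  45] [118, 75, 47]
202 [114  72  45] [118, 76, 48]
206 [75 58 40] [119, 76, 47]
210 [144 111  75] [121, 79, 51]
214 [143 110  75] [119, 78, 49]
218 [149 115  78] [121, 78, 52]
222 [152 117  79] [118, 77, 49]
226 [146 112  76] [119, 78, 52]
230 [141 110  75] [119, 78, 51]
234 [149 116  80] [201, 131, 82]
238 [135 105  73] [198, 131, 81]
242 [226 189 132] [201, 131, 84]
246 [227 194 136] [106, 102, 97]
250 [194 163 126] [210, 207, 200]
254 [210 209 204] [210, 208, 202]
258 [209 208 203] [206, 204, 198]
262 [208 207 
[... 573 characters left out ...]
[196, 128, 79]
334 [189 121  75] [194, 126, 76]
338 [188 121  75] [195, 127, 78]
342 [48 41 37] [49, 42, 36]
346 [50 45 42] [51, 46, 42]
350 [55 50 48] [52, 49, 45]
354 [59 56 53] [60, 58, 55]
358 [62 59 57] [61, 58, 56]
362 [65 63 60] [67, 65, 64]
366 [66 65 63] [66, 66, 65]
370 [68 67 66] [68, 67, 66]
374 [68 68 66] [67, 67, 65]
378 [65 65 64] [64, 63, 63]
382 [226 230 224] [224, 229, 228]
386 [226 230 228] [225, 229, 229]
390 [226 229 224] [226, 230, 228]
394 [225 229 225] [225, 229, 227]
398 [225 230 227] [225, 229, 224]
402 [225 229 226] [225, 229, 220]
406 [225 229 224] [226, 230, 228]
410 [225 229 225] [226, 230, 229]
414 [225 229 225] [224, 229, 229]
418 [224 229 225] [226, 229, 227]
```

The head's shoulder (row 251.5, predicted 252.4) and the hasp's edge (row 245, predicted 244.8) are both where they should be with the pin home. The arch crosses the shaft at rows 274–284, and the gripper is clear.

```bash
python3 -c "
from bench import robot
print(robot.hand_in())"
```

```text
the job is handed in; nothing more can be done
None
```

I handed the job in at about 24 s with the hasp closed, the pin laid flat, regripped and pushed home through the staple, and the gripper clear; no verdict came back, I never re-imaged the mug, book and case at the end, and I viewed 11 pictures, one over the limit of 10.

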